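Clear the pedalboard, load it in signal order and power it up

ROBOT

A 6-joint arm with a two-finger parallel gripper is mounted at the origin on the work surface. World frame = base frame: x ahead of the robot, y to its left, z up, the work surface at z = 0. Lengths are in m, angles in rad, forces in N, time in s.
With the tool pointing down it reaches from about 0.375 to 0.9 m from the base axis. Payload 3.1 kg.
Tool frame: the origin (TCP) lies at the very end of the fingers, on their centre line; the grasp point (between the pads) lies 19 mm behind it; z points along the fingers, y is the line along which they close (so a half turn about z gives the same grasp; the last joint's range is limited). The gripper opens to 87 mm and grips with 3 to 60 N. Pads are 19 mm wide; open, the fingers measure 117 mm over their backs; the gripper's body (75 mm by 190 mm) begins 51 mm behind the grasp point.
Start: joints at [-1.405, 0.527, 1.433, -0, 1.181, -0.178], TCP at [0.211, -0.588, 0.223] pointing down, gripper open.
Joint ranges: [-3.08, 3.08], [-0.75, 2.2], [0.22, 2.44], [-1.43, 4.57], [0, 2.65], [-2.85, 2.85]. Speed limits (rad/s): [2.79, 2.79, 3.14, 3.14, 3.14, 3.14].

INTERFACE

Orientations are given as a unit quaternion [w, x, y, z].
In Python, from cell import monitor, snapshot, close_job gives the robot as it stands.
- The arm moves only by the tool drive_tool, never from a script. Its argument "moves" is a list that holds one entry, the list of rows, each a list of 6 numbers: the shift along the tool's x, y, z in cm, then the turn, a rotation vector about the tool's x, y, z in degrees. In form: [[[dx, dy, dz, wx, wy, wz], ...]]. A call has 1 to 20 rows; each row shifts and turns the commanded pose from where the row before left it, along the tool's axes as they then stand; what a row does not reach is not made up. A row lasts 1/10 s, in which the tool goes at most 50 mm and 8.59 degrees, less where a joint would pass 70% of its speed; a pose out of reach is approached as far as the arm can. A call is refused whole if a number of a shift passes 5 or a number of a turn 8.59, either way. A call with a gripper value outside its range is refused whole. "fingers" is the closure, from 0 (fully open) to 1 (shut), set as the call begins (left out, the last holds). The fingers move at their own pace and stop on an object; the grip force is fixed at half the most. Time passes only in rows, so rows that do not move let the fingers close. It gives the time, the measured TCP pose, the force, the opening and the grip force at its end, in the units of the state.
- monitor.state(): the state, without advancing time (a new reading comes with each control period).
- snapshot(name): name is "scene" or "top" or "wrist"; returns a dict with "img" (480x640x3 uint8, red, green, blue), "mtx" (3x3 intrinsics, pixels), "dist_coeffs" ([k1, k2, p1, p2, k3] as OpenCV has them; the pictures are not rectified), "R" (3x3) and "t" (3): a world point X has camera coordinates R X + t. Camera axes: x right, y down, z forward; pixel columns grow to the right and rows downward; lengths in m; the calibration is good to about 2 mm. A picture is of the moment at which its call begins. There is no depth.
- close_job(): hands the job in; it is judged then, once.
The state is a dict: "clock": time; "qpos": joint angles; "qd": joint speeds; "joint_efforts": joint torques, N m; "tcp_pos": TCP position; "orientation": TCP orientation; "ft_force": force on the tool from outside, world axes, zero at the start; "wrist_torque": the same for the moment, N m; "grip_width": opening from 0.0 (shut) to 1.0 (fully open); "finger_force": force on a finger pad.
Only numpy, scipy, OpenCV 4.12 (cv2) and the standard library are available. Lean on these libraries where they do the work, as an engineer would, in place of code of your own. Each camera call takes 0.05 s, during which the arm holds its last target. There are 200 camera calls.

TASK

Get the pedalboard ready for rehearsal: first clear whatever lies on the sloping board (old black pedal, harmonica, recorder) into the wooden gear tray, then set all the small pedals from the table gently on the board, flat across both rails, centred and square, footswitch end at the low side towards the robot, in signal order from right to left as the robot sees it: white, orange, green, blue (some may be missing; close up the order without them). When all are in place, switch the power supply on by pressing the raised end of its red rocker fully down, and leave the other things on the table alone.

Things in the scene. Friction and masses are not known exactly. Their poses are not given: they have to be found in the camera images.
- board: Pedalboard, fixed: two aluminium rails with grey tape, 360 mm long (its y), 140 mm deep together (its x), 28 mm slot between. Rail tops share a plane sloping 10 degrees, far (+x) side higher; a 5 mm high lip runs outside the low front edge. Origin: in that plane, mid-board, 42.5 mm above the table; x points up the slope, y to the left end, z out of the plane (tilted with it).
- tuner: Guitar effect pedal, white: a 94 x 42 x 32 mm metal box (long side along its x, 42 mm across y) with a round steel footswitch and a dark display with small lights, no knobs. Tops of the controls at most 45 mm above its underside. 0.14 to 0.28 kg. Origin: centre of the underside; x points from the footswitch end to the knob end, z up. May be absent. Starts on the table.
- drive: Guitar effect pedal, orange: a 94 x 42 x 32 mm metal box (long side along its x, 42 mm across y) with a footswitch and three black knobs. Tops of the controls at most 45 mm above its underside. 0.14 to 0.28 kg. Origin: centre of the underside; x points from the footswitch end to the knob end, z up. May be absent. Starts on the table.
- chorus: Guitar effect pedal, green: a 94 x 42 x 32 mm metal box (long side along its x, 42 mm across y) with a footswitch and two white knobs. Tops of the controls at most 45 mm above its underside. 0.14 to 0.28 kg. Origin: centre of the underside; x points from the footswitch end to the knob end, z up. May be absent. Starts on the table.
- echo: Guitar effect pedal, blue: a 94 x 42 x 32 mm metal box (long side along its x, 42 mm across y) with a footswitch and one large white knob. Tops of the controls at most 45 mm above its underside. 0.14 to 0.28 kg. Origin: centre of the underside; x points from the footswitch end to the knob end, z up. May be absent. Starts on the table.
- tuner_switch (a point): Top of the tuner pedal's footswitch (a stub 12 mm across, 11 mm tall), on its centre line 29 mm from the origin towards the footswitch end, 43 mm above the underside.
- drive_switch (a point): Top of the drive pedal's footswitch (a stub 12 mm across, 11 mm tall), on its centre line 29 mm from the origin towards the footswitch end, 43 mm above the underside.
- chorus_switch (a point): Top of the chorus pedal's footswitch (a stub 12 mm across, 11 mm tall), on its centre line 29 mm from the origin towards the footswitch end, 43 mm above the underside.
- echo_switch (a point): Top of the echo pedal's footswitch (a stub 12 mm across, 11 mm tall), on its centre line 29 mm from the origin towards the footswitch end, 43 mm above the underside.
- old_pedal: Old black effect pedal with two yellow knobs, 108 x 56 x 30 mm (long side along its x, 56 mm across y), controls up to 43 mm, about 0.3 kg. Origin: centre of the underside. Lies on the board at the start; may be absent.
- harmonica: Harmonica, two bright steel cover plates with dark wood between: a 102 x 27 x 20 mm bar (long side along its x), 0.11 kg. Origin: centre of the underside. Lies across the rails at the start; may be absent.
- recorder: Grey pocket audio recorder with a green screen, a red button and two steel microphone barrels at one end: 110 x 48 x 24 mm bar (long side along its x, 48 mm across y), microphones up to 31 mm, 0.14 kg. Origin: centre of the underside. Lies on the board at the start; may be absent.
- tray: Gear tray: open dark wooden box, 280 mm (its x) by 190 mm (its y) outside, 45 mm high, walls and floor 5 mm thick, fixed on the table to the left or right of the board. Origin: centre of the underside.
- psu_switch (a joint): Red rocker switch on top of the black power supply box (160 x 92 x 40 mm, fixed on the table on the other side from the tray). 0 rad: off, the end with the white bar stands up; 0.4 rad: on, that end is pressed right down. It stays where it is left; 3 N on the raised end moves it.
- psu_press (a point): Point on the top face of the rocker where it is pressed, at the white bar, 18 mm from the pivot towards the raised end (the power supply's +x end); it moves with the rocker, about 59 mm above the table when off and 52 mm when on. The rocker is 56 x 32 mm, its x axis runs along it from the pivot to the raised end.
- mug: Blue ceramic mug, 80 mm across, 95 mm tall; a bystander. Origin: centre of the underside.
- pick_jar: Closed amber glass jar, 60 mm across, 60 mm tall; a bystander. Origin: centre of the underside.
- capo: Black and grey guitar capo, 90 x 50 x 14 mm, lying flat; a bystander. Origin on its underside.
There are look-alikes about, which are no part of the job. Of the things that look like the harmonica, the middle-sized one is meant.

How it is judged:
On the way, in this order (a step that is already met when the one before it is completed fails the run):
1. what lay on the board now lies in the gear tray (x of old_pedal in the frame of tray between -0.135 and 0.135 m and y of old_pedal in the frame of tray between -0.09 and 0.09 m and z of old_pedal in the frame of tray between 0 and 0.04 m and linear speed of each of old_pedal, harmonica, recorder below 0.03 m/s and x of harmonica in the frame of tray between -0.135 and 0.135 m and y of harmonica in the frame of tray between -0.09 and 0.09 m and z of harmonica in the frame of tray between 0 and 0.04 m and x of recorder in the frame of tray between -0.135 and 0.135 m and y of recorder in the frame of tray between -0.09 and 0.09 m and z of recorder in the frame of tray between 0 and 0.04 m), for 0.2 s.
2. all pedals stand on the board, flat, square and in signal order (z of tuner in the frame of board between -0.005 and 0.006 m and x of tuner in the frame of board between -0.024 and 0.024 m and y of tuner in the frame of board between -0.168 and 0.168 m and angle between the x axis of each of tuner, drive, chorus, echo and the x axis of board, either way round below 0.21 rad and angle between the z axis of each of tuner, drive, chorus, echo and the z axis of board, either way round below 0.07 rad and x of each of tuner_switch, drive_switch, chorus_switch, echo_switch in the frame of board below 0 m and linear speed of each of tuner, drive, chorus, echo below 0.03 m/s and z of drive in the frame of board between -0.005 and 0.006 m and x of drive in the frame of board between -0.024 and 0.024 m and y of drive in the frame of board between -0.168 and 0.168 m and z of chorus in the frame of board between -0.005 and 0.006 m and x of chorus in the frame of board between -0.024 and 0.024 m and y of chorus in the frame of board between -0.168 and 0.168 m and z of echo in the frame of board between -0.005 and 0.006 m and x of echo in the frame of board between -0.024 and 0.024 m and y of echo in the frame of board between -0.168 and 0.168 m and y of each of drive, chorus, echo in the frame of tuner above 0.035 m and y of each of chorus, echo in the frame of drive above 0.035 m and y of echo in the frame of chorus above 0.035 m), for 0.3 s.
3. the power supply is switched on (value of joint psu_switch above 0.3 rad), for 0.2 s.
At the end, for the whole second after the job is handed in: Pedals flat on both rails (within 6 mm, 4 deg), within 24 mm of the board's centre line and inside its length, footswitch low, within 12 deg of square, ordered white, orange, green, blue from right (-y) to left; the cleared things in the tray; rocker past 0.3 rad; all at rest (all of step 1 and all of step 2 and value of joint psu_switch above 0.3 rad); the robot touches nothing.
It fails at once if a bystander (mug, jar, capo) was pushed more than 60 mm or tipped over (distance of any of mug, pick_jar, capo from where it was at the start of the episode above 0.06 m or angle between any of mug, pick_jar, capo's own z axis and vertical above 0.5 rad).
It fails at once if a pedal was dropped onto the board from more than about 4 cm (over 0.6 m/s just above the rails) ((z of tuner in the frame of board between 0.008 and 0.04 m and x of tuner in the frame of board between -0.07 and 0.07 m and y of tuner in the frame of board between -0.18 and 0.18 m and linear speed of tuner above 0.6 m/s) or (z of drive in the frame of board between 0.008 and 0.04 m and x of drive in the frame of board between -0.07 and 0.07 m and y of drive in the frame of board between -0.18 and 0.18 m and linear speed of drive above 0.6 m/s) or (z of chorus in the frame of board between 0.008 and 0.04 m and x of chorus in the frame of board between -0.07 and 0.07 m and y of chorus in the frame of board between -0.18 and 0.18 m and linear speed of chorus above 0.6 m/s) or (z of echo in the frame of board between 0.008 and 0.04 m and x of echo in the frame of board between -0.07 and 0.07 m and y of echo in the frame of board between -0.18 and 0.18 m and linear speed of echo above 0.6 m/s)).
Of tuner, drive, chorus, echo only 3 to 4 are there at a start; the rules pass over those that are not, and their reading is None.
Of old_pedal, harmonica, recorder only 2 to 3 are there at a start; the rules pass over those that are not, and their reading is None.
At some moment in a run one of tuner, drive, chorus, echo may be knocked a few centimetres aside while the robot is not near it.
It also fails if it takes over 210 s, if anything falls off the work surface, if the arm or the gripper's body presses on something with over 40 N, if the wrist force passes 120 N, or if a joint passes its speed limit or range.

## Working session

There is one attempt and no reset: what is moved stays moved. The work goes in short steps, Python scripts to look and compute and a tool call to move; the robot and the scene stay as the last step left them, time stands still between calls to the robot, and variables do not carry over. Pictures are saved under pics/ and viewed, at most 14 in all, crops included, and the job is handed in when it is done.

Besides the shell and the picture viewer there is one more tool, called after "Emit:" by a JSON object that holds its "method" and its "body", one argument or row to a line. drive_tool: Moves the arm, as the interface text tells. Its arguments: {"type":"object","properties":{"moves":{"type":"array","items":{"type":"array","items":{"type":"array","items":{"type":"number"}}}},"fingers":{"type":"number"}},"required":["moves"]}

```bash
mkdir -p pics; ls
cat > h.py <<'E'
import numpy as np, cv2
from cell import monitor, snapshot, close_job
def snap(n,f=None):
    s=snapshot(n)
    if f: cv2.imwrite(f'pics/{f}.png',cv2.cvtColor(s['img'],cv2.COLOR_RGB2BGR))
    return s
def ray(s,px):
    p=cv2.undistortPoints(np.array(px,float).reshape(-1,1,2),s['mtx'],np.array(s['dist_coeffs'],float)).reshape(-1,2)
    R=np.array(s['R']);t=np.array(s['t'])
    return -R.T@t, np.c_[p,np.ones(len(p))]@R
def onz(s,px,z):
    o,d=ray(s,px); return o+d*((z-o[2])/d[:,2])[:,None]
def proj(s,X):
    return cv2.projectPoints(np.array(X,float).reshape(-1,1,3),cv2.Rodrigues(np.array(s['R']))[0],np.array(s['t'],float),s['mtx'],np.array(s['dist_coeffs'],float))[0].reshape(-1,2)
E
python3 - <<'E'
from h import *
for n in('scene','top'):
    s=snap(n,n+'0'); o,d=ray(s,[[320,240]]); print(n,o,d, s['mtx'][0][0])
print(monitor.state())
E
```

```text
pics
scene [ 0.87313885 -0.62180333  0.8219484 ] [[-0.36432464  0.60304215 -0.70973089]] 524.8986579669129
top [0.40604879 0.00760528 1.29933515] [[ 7.16460305e-02 -8.98227023e-04 -9.97554049e-01]] 612.7643362605957
{'clock': 0.1, 'qpos': array([-1.40452951e+00,  5.28363328e-01,  1.43373917e+00,  2.37516839e-05,
        1.18136238e+00, -1.78491793e-01]), 'qd': array([ 0.00010222, -0.00202813, -0.00063699, -0.00060101, -0.00140763,
        0.00098417]), 'joint_efforts': array([ 1.11946060e-04, -4.40983737e+01, -1.77150804e+01,  6.34016376e-02,
        5.34092565e-02, -4.16625642e-05]), 'tcp_pos': array([ 0.21116444, -0.58758067,  0.22168666]), 'orientation': array([-9.36025998e-04,  9.85179785e-01,  1.71522346e-01,  1.67041280e-05]), 'ft_force': array([-0.81451558, -0.27807949, -0.08028108]), 'wrist_torque': array([-0.04027823,  0.02666814,  0.01359041]), 'finger_force': 0.0, 'grip_width': 1.00139368361611}
```

View pics/top0.png

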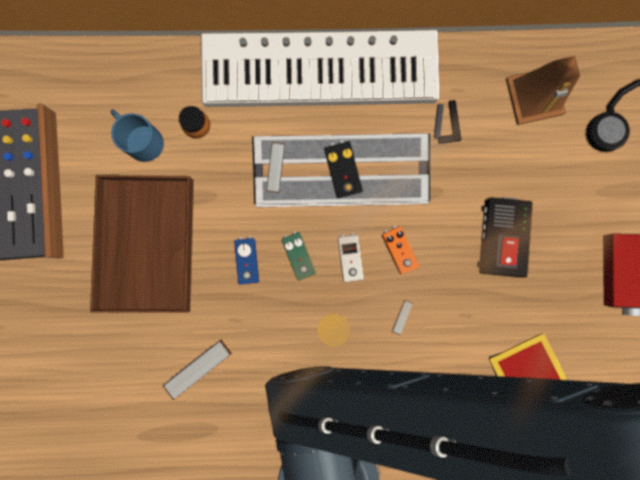

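View pics/scene0.png

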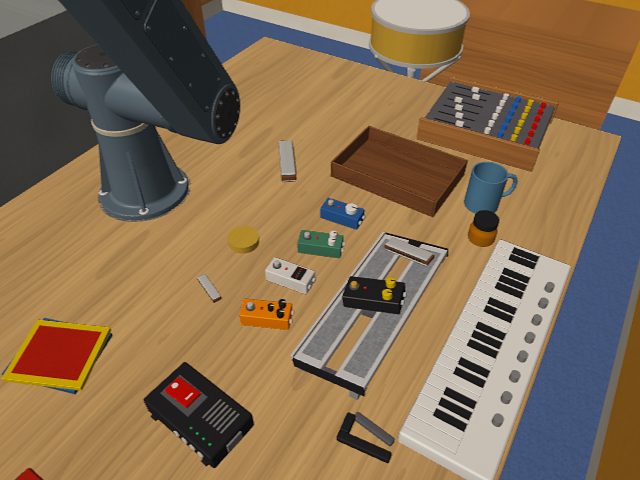

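The top view shows the board (253–430, 132–207). On it are the harmonica (276,167) and the old pedal (343,168); there is no recorder. The four pedals are blue (246,261), green (298,256), white (349,258) and orange (400,250), all with the footswitch towards the robot. The tray is at (142,244), the PSU rocker at (509,250), and the look-alike harmonicas are off the board.

```bash
cat >> h.py <<'E'
def rect(s,m,z,lo=60):
    """rays of largest blob's hull on plane z -> centre, long, short, yaw of long axis (deg, -90..90)"""
    c=max(cv2.findContours(m.astype('uint8'),cv2.RETR_EXTERNAL,cv2.CHAIN_APPROX_NONE)[0],key=cv2.contourArea)
    P=onz(s,cv2.convexHull(c).reshape(-1,2),z)[:,:2]
    (cx,cy),(w,h),a=cv2.minAreaRect((P*1000).astype('float32'))
    if w<h: w,h,a=h,w,a+90
    a=(a+90)%180-90
    return np.round([cx,cy,w,h,a],1)
def masks(s):
    H=cv2.cvtColor(cv2.GaussianBlur(s['img'],(3,3),0),cv2.COLOR_RGB2HSV).astype(int); h,sa,v=H[...,0],H[...,1],H[...,2]
    r=np.zeros(h.shape,bool); r[212:300,215:440]=1
    return dict(blue=(h>100)&(h<125)&(sa>120)&r, green=(h>60)&(h<95)&(sa>90)&r,
      white=(sa<50)&(v>130)&r, orange=(h<14)&(sa>215)&(v>150)&r),H
E
python3 - <<'E'
from h import *
s=snap('top'); M,H=masks(s)
for k,m in M.items(): print(k,rect(s,m,.016))
h,sa,v=H[...,0],H[...,1],H[...,2]
def roi(a,b,c,d):
    r=np.zeros(h.shape,bool); r[a:b,c:d]=1; return r
print('tray',rect(s,cv2.morphologyEx((roi(165,325,80,205)&(v<120)).astype('uint8'),cv2.MORPH_OPEN,np.ones((5,5))),.03))
print('psu',rect(s,roi(185,285,470,540)&(v<70),.02))
print('rocker',rect(s,roi(200,280,480,540)&((h<8)|(h>172))&(sa>150)&(v>90),.05))
print('board',rect(s,cv2.morphologyEx((roi(125,215,245,440)&(sa<60)).astype('uint8'),cv2.MORPH_OPEN,np.ones((3,3))),.04))
print('old',rect(s,roi(135,202,315,370)&(v<45),.055))
o=cv2.resize(s['img'][120:285,225:560],None,fx=2.38,fy=2.38,interpolation=cv2.INTER_CUBIC)
cv2.imwrite('pics/c1.png',o[...,::-1])
E
```

```text
blue [458.1 161.4  88.9  38.    5.1]
green [476.2  59.3  29.6  14.8 -46. ]
white [460.4 -56.4  93.5  40.2   5.8]Traceback (most recent call last):
  File "<stdin>", line 3, in <module>
  File "h.py", line 17, in rect
    c=max(cv2.findContours(m.astype('uint8'),cv2.RETR_EXTERNAL,cv2.CHAIN_APPROX_NONE)[0],key=cv2.contourArea)
ValueError: max() iterable argument is empty
```

```bash
sed -i 's/green=.*&r, *$/green=(h>35)\&(h<98)\&(sa>60)\&(v<150)\&r,/; s/orange=.*sa>215.*/orange=(h<15)\&(sa>190)\&(v>150)\&r),H/' h.py; grep -n "green=\|orange=" h.py
sed -i 's/green=(h>60)&(h<95)&(sa>90)&r,/green=(h>35)\&(h<98)\&(sa>60)\&(v<150)\&r,/; s/white=(sa<50)&(v>130)&r, orange=.*/white=(sa<50)\&(v>130)\&r, orange=(h<15)\&(sa>190)\&(v>150)\&r),H/' h.py
python3 - <<'E'
from h import *
s=snap('top'); M,H=masks(s)
o=cv2.resize(s['img'][120:285,225:560],None,fx=2.38,fy=2.38,interpolation=cv2.INTER_CUBIC)
cv2.imwrite('pics/c1.png',o[...,::-1])
print(H[[248,252,258,245,268]],'' ) if 0 else print(H[258,400],H[245,398],H[262,300],H[268,304],H[140,270],H[150,300],H[160,300])
h,sa,v=H[...,0],H[...,1],H[...,2]
def roi(a,b,c,d):
    r=np.zeros(h.shape,bool); r[a:b,c:d]=1; return r
M.update(); J=[(k,m,.016) for k,m in M.items()]
J+=[('tray',cv2.morphologyEx((roi(165,325,80,205)&(v<120)).astype('uint8'),cv2.MORPH_OPEN,np.ones((5,5))),.03),
('psu',roi(185,285,470,540)&(v<70),.02),('rocker',roi(200,280,480,540)&((h<8)|(h>172))&(sa>150)&(v>90),.05),
('board',cv2.morphologyEx((roi(125,215,245,440)&(sa<60)).astype('uint8'),cv2.MORPH_CLOSE,np.ones((3,3))),.04),
('old',roi(135,202,315,370)&(v<45),.057)]
for k,m,z in J:
    try: print(k,rect(s,m,z))
    except Exception as e: print(k,e)
E
```

```text
26:    return dict(blue=(h>100)&(h<125)&(sa>120)&r, green=(h>35)&(h<98)&(sa>60)&(v<150)&r,
27:      white=(sa<50)&(v>130)&r, orange=(h<15)&(sa>190)&(v>150)&r),H
[ 12 190 233] [ 9 76 94] [ 50  58 110] [ 16  25 175] [ 20  10 160] [  0   2 125] [ 18  13 201]
blue [457.9 161.4  88.9  38.2   5.1]
green [454.   48.6  66.1  39.2  20.7]
white [460.4 -56.4  93.5  40.2   5.8]
orange [ 486.1 -155.3   62.8   37.8   24.9]
tray [499.3 371.3 279.2 198.1  -1.5]
psu [ 556.4 -377.7  113.3   65.2  -64. ]
rocker [ 466.5 -378.9   55.1   32.1   -9.6]
board [642.  -40.6 365.  147.8  89.9]
old [639.5 -43.  102.9  49.7  12.9]
```

View pics/c1.png

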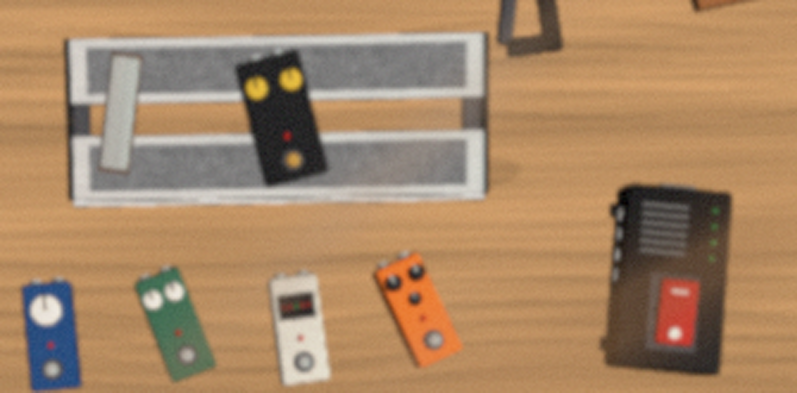

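```bash
cat >> h.py <<'E'
from scipy.spatial.transform import Rotation as Ro
B=np.array([.643,-.041,.0425]); RB=Ro.from_euler('y',-10,degrees=True)
def tgt(yaw,tilt): return Ro.from_euler('y',-tilt,degrees=True)*Ro.from_euler('z',yaw,degrees=True)*Ro.from_quat([1,0,0,0])
def plan(wps):
    """wps: (x,y,z,yaw,tilt); prints tool-frame shift [cm] then turn [deg] for each leg, shift first"""
    st=monitor.state(); p=np.array(st['tcp_pos']); q=st['orientation']; R=Ro.from_quat([q[1],q[2],q[3],q[0]])
    print('t',round(st['clock'],2),'tcp',p.round(4),'grip',round(st['grip_width']*87,1),'F',round(st['finger_force'],1))
    for x,y,z,yaw,tl in wps:
        T=tgt(yaw,tl); d=R.inv().apply(np.array([x,y,z])-p)*100; rv=np.degrees((R.inv()*T).as_rotvec())
        print('shift',d.round(2),'|',round(np.linalg.norm(d),1),' turn',rv.round(2)); p=np.array([x,y,z]); R=T
def bp(x,y,z): return tuple(B+RB.apply([x,y,z]))
E
python3 - <<'E'
from h import *
s=snap('top')
def corners(c,z=None,bz=None):
    px=np.array(c)/2.38+[225,120]
    if bz is None: P=onz(s,px,z)
    else:
        o,d=ray(s,px); n=RB.apply([0,0,1]); q=B+n*bz; P=o+d*((q-o)@n/(d@n))[:,None]; 
    m=P.mean(0); v=(P[0]+P[1]-P[2]-P[3])/2; w=(P[0]+P[3]-P[1]-P[2])/2
    print((m*1000).round(1),'L',np.linalg.norm(v).round(4),'W',np.linalg.norm(w).round(4),'yaw',np.degrees(np.arctan2(v[1],v[0])).round(1), '' if bz is None else ('board',RB.inv().apply(m-B).round(4)))
corners([(137,282),(177,266),(213,368),(174,380)],.026)
corners([(375,266),(415,252),(461,347),(421,366)],.026)
corners([(236,68),(300,52),(327,170),(268,185)],bz=.025)
corners([(113,55),(141,58),(129,172),(101,168)],bz=.015)
corners([(660,278),(700,280),(694,349),(656,347)],.05)
print(onz(s,np.array([(680,292),(674,332)])/2.38+[225,120],.057))
print(B+RB.apply([.072,0,0]),proj(s,[bp(.07,.18,0),bp(.07,-.18,0),bp(-.07,-.18,0),bp(-.07,.18,0)]))
E
```

```text
[464.9  51.5  26. ] L 0.093 W 0.0365 yaw 19.0 
[ 474.8 -161.    26. ] L 0.094 W 0.038 yaw 23.6 
[636.3 -44.8  66.7] L 0.1029 W 0.0542 yaw 13.5 ('board', array([-0.0024, -0.0038,  0.025 ]))
[645.2  93.8  58.1] L 0.0974 W 0.0242 yaw -7.8 ('board', array([0.0049, 0.1348, 0.015 ]))
[ 464.2 -379.5   50. ] L 0.0594 W 0.0332 yaw -6.7 
[[ 0.48211525 -0.38033287  0.057     ]
 [ 0.44813757 -0.37372926  0.057     ]]
[ 0.71390616 -0.041       0.05500267] [[253.39960268 136.22761868]
 [428.18789621 133.11837134]
 [428.20723244 201.10965118]
 [255.54657778 204.42028344]]
```

Run:
```python
from h import *
a=bp(.003,.1345,.12); b=bp(.003,.1345,.005)
plan([(.45,-.45,.25,-7.8,0),(a[0],a[1],.25,-7.8,10),(*a,-7.8,10),(*b,-7.8,10)])
```

```text
t 0.25 tcp [ 0.2112 -0.5879  0.2221] grip 86.9 F 0.0
shift [27.13 -4.91 -2.78] | 27.7  turn [-0.06  0.   27.55]
shift [  9.97 -56.22   0.  ] | 57.1  turn [1.36 9.91 0.  ]
shift [-1.53  0.21  8.75] | 8.9  turn [0. 0. 0.]
shift [ 0.  -0.  11.5] | 11.5  turn [0. 0. 0.]
```

Emit:
{"method": "drive_tool", "body": {
  "moves": [
    [[3.39,-0.61,-0.35,0,0,0],[3.39,-0.61,-0.35,0,0,0],[3.39,-0.61,-0.35,0,0,0],[3.39,-0.61,-0.35,0,0,0],[3.39,-0.61,-0.35,0,0,0],[3.39,-0.61,-0.35,0,0,0],[3.39,-0.61,-0.35,0,0,0],[3.39,-0.61,-0.35,0,0,0],[0,0,0,0,0,6.9],[0,0,0,0,0,6.9],[0,0,0,0,0,6.9],[0,0,0,0,0,6.85]]
  ],
  "fingers": 0.2
}}

```text
clock: 1.45
tcp_pos: [0.4501, -0.4503, 0.2503]
orientation: [-0.0, 0.998, -0.07, -0.0]
ft_force: [0.6, 0.6, -0.8]
grip_width: 0.797
finger_force: 0.0
```

Emit:
{"method": "drive_tool", "body": {
  "moves": [
    [[0.7,-3.75,0,0,0,0],[0.7,-3.75,0,0,0,0],[0.7,-3.75,0,0,0,0],[0.7,-3.75,0,0,0,0],[0.7,-3.75,0,0,0,0],[0.7,-3.75,0,0,0,0],[0.7,-3.75,0,0,0,0],[0.7,-3.75,0,0,0,0],[0.7,-3.75,0,0,0,0],[0.7,-3.75,0,0,0,0],[0.7,-3.75,0,0,0,0],[0.7,-3.75,0,0,0,0],[0.7,-3.75,0,0,0,0],[0.7,-3.75,0,0,0,0],[0,-3.7,0,0,0,0],[0,0,0,0.68,4.96,0],[0,0,0,0.68,4.96,0],[0,0,0,0,0,0],[0,0,0,0,0,0]]
  ]
}}

```text
clock: 3.35
tcp_pos: [0.6233, 0.0929, 0.2508]
orientation: [-0.006, 0.994, -0.068, 0.087]
ft_force: [0.0, 0.3, 0.5]
grip_width: 0.802
finger_force: 0.0
```

Run:
```python
from h import *
a=bp(.003,.1345,.12); b=bp(.003,.1345,.005)
plan([(*a,-7.8,10),(*b,-7.8,10)])
snap('wrist','w1')
```

```text
t 3.35 tcp [0.6233 0.0929 0.2508] grip 69.8 F 0.0
shift [-1.36  0.13  8.86] | 9.0  turn [0.   0.04 0.  ]
shift [ 0.  -0.  11.5] | 11.5  turn [0. 0. 0.]
```

View pics/w1.png

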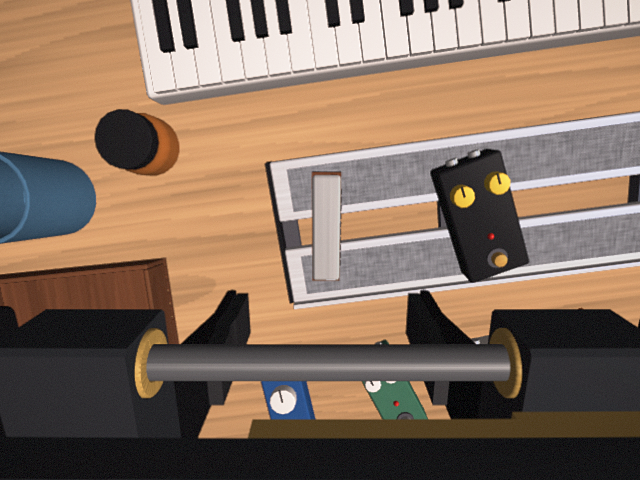

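The wrist view shows the harmonica upright at (327,225), centred between the fingers at about column 328. I'll descend.

Emit:
{"method": "drive_tool", "body": {
  "moves": [
    [[-0.45,0.04,2.95,0,0,0],[-0.45,0.04,2.95,0,0,0],[-0.46,0.05,2.96,0,0,0],[0,0,2.5,0,0,0],[0,0,2.5,0,0,0],[0,0,2,0,0,0],[0,0,2,0,0,0],[0,0,1.5,0,0,0],[0,0,1,0,0,0],[0,0,0,0,0,0],[0,0,0,0,0,0]]
  ]
}}

```text
clock: 4.5
tcp_pos: [0.6458, 0.0934, 0.048]
orientation: [-0.006, 0.994, -0.068, 0.087]
ft_force: [-0.4, 0.0, 0.7]
grip_width: 0.799
finger_force: 0.0
```

Emit:
{"method": "drive_tool", "body": {
  "moves": [
    [[0,0,0,0,0,0],[0,0,0,0,0,0],[0,0,0,0,0,0],[0,0,0,0,0,0],[0,0,0,0,0,0],[0,0,0,0,0,0],[0,0,0,0,0,0],[0,0,0,0,0,0],[0,0,-1,0,0,0],[0,0,-2,0,0,0],[0,0,-3,0,0,0],[0,0,-4,0,0,0]]
  ],
  "fingers": 1
}}

```text
clock: 5.7
tcp_pos: [0.6261, 0.0932, 0.1456]
orientation: [-0.006, 0.994, -0.068, 0.085]
ft_force: [-0.3, -0.1, -0.7]
grip_width: 0.308
finger_force: 30.0
```

Run:
```python
from h import *
plan([(.505,.42,.16,0,0),(.505,.42,.0125,0,0)])
```

```text
t 5.7 tcp [0.6261 0.0932 0.1456] grip 26.8 F 30.0
shift [-16.02 -30.79  -3.48] | 34.9  turn [-0.66 -9.73 -7.79]
shift [ 0.    0.   14.75] | 14.8  turn [0. 0. 0.]
```

Emit:
{"method": "drive_tool", "body": {
  "moves": [
    [[-1.78,-3.42,-0.39,0,0,0],[-1.78,-3.42,-0.39,0,0,0],[-1.78,-3.42,-0.39,0,0,0],[-1.78,-3.42,-0.39,0,0,0],[-1.78,-3.42,-0.39,0,0,0],[-1.78,-3.42,-0.39,0,0,0],[-1.78,-3.42,-0.39,0,0,0],[-1.78,-3.42,-0.39,0,0,0],[-1.78,-3.42,-0.36,0,0,0],[0,0,0,-0.33,-4.87,-3.9],[0,0,0,-0.33,-4.87,-3.9],[0,0,0,0,0,0],[0,0,3.5,0,0,0],[0,0,3.5,0,0,0],[0,0,3,0,0,0],[0,0,2,0,0,0],[0,0,1.5,0,0,0],[0,0,1.0,0,0,0],[0,0,0,0,0,0],[0,0,0,0,0,0]]
  ]
}}

```text
clock: 7.7
tcp_pos: [0.5079, 0.4205, 0.0159]
orientation: [-0.0, 1.0, 0.0, 0.003]
ft_force: [-0.1, -0.9, -0.5]
grip_width: 0.309
finger_force: 30.0
```

Emit:
{"method": "drive_tool", "body": {
  "moves": [
    [[0,0,0.2,0,0,0],[0,0,0,0,0,0],[0,0,0,0,0,0],[0,0,0,0,0,0],[0,0,0,0,0,0],[0,0,-2,0,0,0],[0,0,-4,0,0,0],[0,0,-4,0,0,0],[0,0,-4,0,0,0],[0,0,-4,0,0,0]]
  ],
  "fingers": 0.45
}}

```text
clock: 8.7
tcp_pos: [0.5062, 0.42, 0.1947]
orientation: [0.0, 1.0, 0.0, 0.002]
ft_force: [0.8, -0.3, 0.1]
grip_width: 0.55
finger_force: 0.0
```

Run:
```python
from h import *
b=bp(-.002,-.0038,.006)
a=bp(-.002,-.0038,.12)
plan([(a[0],a[1],.2,13.5,10),(*a,13.5,10),(*b,13.5,10)])
```

```text
t 8.7 tcp [0.5062 0.42   0.1947] grip 47.9 F 0.0
shift [11.38 46.48 -0.48] | 47.9  turn [ -1.15   9.7  -13.44]
shift [-0.67 -0.16  3.91] | 4.0  turn [0. 0. 0.]
shift [-0.  -0.  11.4] | 11.4  turn [0. 0. 0.]
```

Emit:
{"method": "drive_tool", "body": {
  "moves": [
    [[0.87,3.57,-0.04,0,0,0],[0.87,3.57,-0.04,0,0,0],[0.87,3.57,-0.04,0,0,0],[0.87,3.57,-0.04,0,0,0],[0.87,3.57,-0.04,0,0,0],[0.87,3.57,-0.04,0,0,0],[0.87,3.57,-0.04,0,0,0],[0.87,3.57,-0.04,0,0,0],[0.87,3.57,-0.04,0,0,0],[0.87,3.57,-0.04,0,0,0],[0.87,3.57,-0.04,0,0,0],[0.87,3.57,-0.04,0,0,0],[0.94,3.64,0,0,0,0],[0,0,0,-0.57,4.85,-6.72],[0,0,0,-0.57,4.85,-6.72],[0,0,0,0,0,0],[0,0,0,0,0,0]]
  ],
  "fingers": 0.08
}}

```text
clock: 10.4
tcp_pos: [0.6204, -0.0447, 0.1987]
orientation: [0.01, 0.989, 0.116, 0.086]
ft_force: [0.7, -0.4, 0.9]
grip_width: 0.921
finger_force: 0.0
```

Run:
```python
from h import *
b=bp(-.002,-.0038,.006)
a=bp(-.002,-.0038,.06)
plan([(*a,13.5,10),(*b,13.5,10)])
s=snap('top'); cv2.imwrite('pics/t2.png',s['img'][140:330,70:320,::-1])
```

```text
t 10.4 tcp [ 0.6204 -0.0447  0.1987] grip 80.1 F 0.0
shift [-0.67 -0.15  9.78] | 9.8  turn [-0.01  0.04 -0.17]
shift [-0.  -0.   5.4] | 5.4  turn [0. 0. 0.]
```

View pics/t2.png

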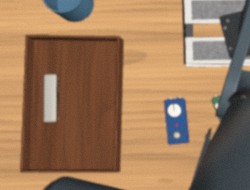

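The harmonica lies in the tray, at crop (50,98). Next is the old pedal.

Emit:
{"method": "drive_tool", "body": {
  "moves": [
    [[-0.22,-0.05,3.26,0,0,0],[-0.22,-0.05,3.26,0,0,0],[-0.22,-0.05,3.26,0,0,0],[0,0,2,0,0,0],[0,0,1.5,0,0,0],[0,0,1.2,0,0,0],[0,0,0.7,0,0,0],[0,0,0,0,0,0],[0,0,0,0,0,0]]
  ]
}}

```text
clock: 11.35
tcp_pos: [0.6407, -0.0447, 0.0484]
orientation: [0.01, 0.989, 0.117, 0.087]
ft_force: [-0.6, 0.5, -0.6]
grip_width: 0.917
finger_force: 0.0
```

Emit:
{"method": "drive_tool", "body": {
  "moves": [
    [[0,0,0,0,0,0],[0,0,0,0,0,0],[0,0,0,0,0,0],[0,0,0,0,0,0],[0,0,0,0,0,0],[0,0,0,0,0,0],[0,0,-1,0,0,0],[0,0,-2,0,0,0],[0,0,-3,0,0,0],[0,0,-4,0,0,0]]
  ],
  "fingers": 1
}}

```text
clock: 12.35
tcp_pos: [0.6208, -0.0446, 0.145]
orientation: [0.009, 0.99, 0.117, 0.084]
ft_force: [-0.1, 0.6, -2.1]
grip_width: 0.641
finger_force: 30.0
```

Run:
```python
from h import *
plan([(.505,.338,.16,0,0),(.505,.338,.015,0,0)])
```

```text
t 12.35 tcp [ 0.6208 -0.0446  0.145 ] grip 55.7 F 30.0
shift [ -1.92 -39.81  -3.38] | 40.0  turn [ 1.08 -9.65 13.47]
shift [ 0.   0.  14.5] | 14.5  turn [0. 0. 0.]
```

Emit:
{"method": "drive_tool", "body": {
  "moves": [
    [[-0.19,-3.98,-0.34,0,0,0],[-0.19,-3.98,-0.34,0,0,0],[-0.19,-3.98,-0.34,0,0,0],[-0.19,-3.98,-0.34,0,0,0],[-0.19,-3.98,-0.34,0,0,0],[-0.19,-3.98,-0.34,0,0,0],[-0.19,-3.98,-0.34,0,0,0],[-0.19,-3.98,-0.34,0,0,0],[-0.19,-4.0,-0.34,0,0,0],[-0.19,-4.15,-0.34,0,0,0],[0,0,0,0.54,-4.82,6.73],[0,0,0,0.54,-4.82,6.73],[0,0,0,0,0,0],[0,0,0,0,0,0]]
  ]
}}

```text
clock: 13.75
tcp_pos: [0.5066, 0.339, 0.1598]
orientation: [0.001, 1.0, 0.001, 0.003]
ft_force: [-1.1, -0.9, -3.3]
grip_width: 0.639
finger_force: 30.0
```

Run:
```python
from h import *
plan([(.505,.34,.0145,0,0)])
```

```text
t 13.75 tcp [0.5066 0.339  0.1598] grip 55.6 F 30.0
shift [-0.25 -0.12 14.53] | 14.5  turn [ 0.1  -0.34  0.09]
```

Emit:
{"method": "drive_tool", "body": {
  "moves": [
    [[0,-0.1,4,0,0,0],[0,0,4,0,0,0],[0,0,3,0,0,0],[0,0,1.5,0,0,0],[0,0,1,0,0,0],[0,0,0.6,0,0,0],[0,0,0.4,0,0,0],[0,0,0,0,0,0]]
  ]
}}

```text
clock: 14.55
tcp_pos: [0.5082, 0.3409, 0.016]
orientation: [0.0, 1.0, 0.0, 0.004]
ft_force: [0.3, -0.7, -3.3]
grip_width: 0.646
finger_force: 30.0
```

Emit:
{"method": "drive_tool", "body": {
  "moves": [
    [[0,0,0,0,0,0],[0,0,0,0,0,0],[0,0,0,0,0,0],[0,0,0,0,0,0],[0,0,0,0,0,0],[0,0,-1,0,0,0],[0,0,-3,0,0,0],[0,0,-4,0,0,0],[0,0,-4,0,0,0],[0,0,-4,0,0,0],[0,0,-2,0,0,0]]
  ],
  "fingers": 0.26
}}

```text
clock: 15.65
tcp_pos: [0.5082, 0.3416, 0.2002]
orientation: [-0.001, 1.0, 0.0, 0.006]
ft_force: [-0.3, -0.3, 0.1]
grip_width: 0.74
finger_force: 0.0
```

Run:
```python
from h import *
s=snap('top','t3'); M,H=masks(s)
for k in('blue','white'): print(k,rect(s,M[k],.016))
plan([(.460,-.0564,.20,5.8,0),(.460,-.0564,.006,5.8,0)])
```

```text
blue [458.1 161.3  89.2  38.2   4.8]
white [460.4 -56.4  93.5  40.2   5.8]
t 15.7 tcp [0.5095 0.3422 0.2025] grip 64.4 F 0.0
shift [-4.960e+00  3.986e+01  2.000e-02] | 40.2  turn [-0.17 -0.94 -5.78]
shift [ 0.   0.  19.4] | 19.4  turn [0. 0. 0.]
```

View pics/t3.png

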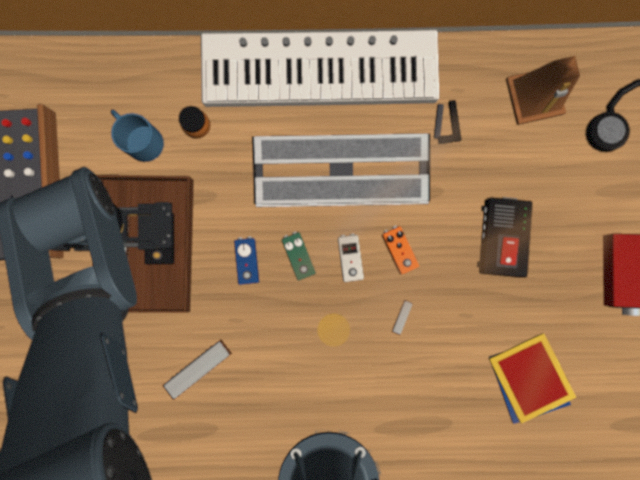

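The board is now empty, the old pedal is in the tray at (160,250), and the four pedals haven't moved. White is next.

Emit:
{"method": "drive_tool", "body": {
  "moves": [
    [[-0.45,3.62,0,0,0,0],[-0.45,3.62,0,0,0,0],[-0.45,3.62,0,0,0,0],[-0.45,3.62,0,0,0,0],[-0.45,3.62,0,0,0,0],[-0.45,3.62,0,0,0,0],[-0.45,3.62,0,0,0,0],[-0.45,3.62,0,0,0,0],[-0.45,3.62,0,0,0,0],[-0.45,3.62,0,0,0,0],[-0.46,3.66,0,0,0,0],[0,0,0,0,-0.6,-5.8],[0,0,0,0,0,0],[0,0,4,0,0,0],[0,0,4,0,0,0],[0,0,2,0,0,0],[0,0,0,0,0,0]]
  ],
  "fingers": 0.2
}}

```text
clock: 17.4
tcp_pos: [0.4542, -0.0563, 0.0931]
orientation: [-0.001, 0.999, 0.05, -0.006]
ft_force: [-0.0, 0.6, -0.1]
grip_width: 0.798
finger_force: 0.0
```

Run:
```python
from h import *
plan([(.460,-.0564,.006,5.8,0)])
```

```text
t 17.4 tcp [ 0.4542 -0.0563  0.0931] grip 69.4 F 0.0
shift [0.68 0.09 8.7 ] | 8.7  turn [-0.14  0.64 -0.03]
```

Emit:
{"method": "drive_tool", "body": {
  "moves": [
    [[0.3,0.05,3,-0.1,0.6,0],[0.3,0,2.5,0,0,0],[0,0,1.5,0,0,0],[0,0,1,0,0,0],[0,0,0.6,0,0,0],[0,0,0,0,0,0],[0,0,0,0,0,0]]
  ]
}}

```text
clock: 18.1
tcp_pos: [0.4632, -0.058, 0.0101]
orientation: [0.001, 0.999, 0.051, 0.003]
ft_force: [-0.1, 0.6, 0.5]
grip_width: 0.8
finger_force: 0.0
```

Emit:
{"method": "drive_tool", "body": {
  "moves": [
    [[0,0,0,0,0,0],[0,0,0,0,0,0],[0,0,0,0,0,0],[0,0,0,0,0,0],[0,0,0,0,0,0],[0,0,0,0,0,0],[0,0,0,0,0,0]]
  ],
  "fingers": 1
}}

```text
clock: 18.8
tcp_pos: [0.4625, -0.0576, 0.0096]
orientation: [0.001, 0.999, 0.05, 0.003]
ft_force: [0.7, 3.0, 5.0]
grip_width: 0.479
finger_force: 30.0
```

Run:
```python
from h import *
h=monitor.state()['tcp_pos'][2]
a=bp(0,-.135,h+.06); b=bp(0,-.135,h+.002)
plan([(.460,-.0564,.16,5.8,0),(a[0],a[1],.16,0,10),(*a,0,10),(*b,0,10)])
```

```text
t 18.8 tcp [ 0.4625 -0.0576  0.0096] grip 41.7 F 30.0
shift [ -0.16  -0.12 -15.04] | 15.0  turn [ 0.12 -0.3  -0.02]
shift [15.79 13.63  0.  ] | 20.9  turn [-0.51  9.99  5.79]
shift [-0.85  0.    4.82] | 4.9  turn [0. 0. 0.]
shift [0.  0.  5.8] | 5.8  turn [0. 0. 0.]
```

Emit:
{"method": "drive_tool", "body": {
  "moves": [
    [[0,0,-2,0,0,0],[0,0,-4,0,0,0],[0,0,-4,0,0,0],[0,0,-4,0,0,0],[0,0,-1,0,0,0],[2.63,2.27,0,0,0,0],[2.63,2.27,0,0,0,0],[2.63,2.27,0,0,0,0],[2.63,2.27,0,0,0,0],[2.63,2.27,0,0,0,0],[2.64,2.28,0,0,0,0],[0,0,0,-0.17,3.3,1.93],[0,0,0,-0.17,3.3,1.93],[0,0,0,-0.17,3.3,1.93],[0,0,0,0,0,0],[0,0,0,0,0,0]]
  ]
}}

```text
clock: 20.4
tcp_pos: [0.6318, -0.1773, 0.159]
orientation: [0.001, 0.996, 0.0, 0.088]
ft_force: [-0.7, -0.4, -2.4]
grip_width: 0.481
finger_force: 30.0
```

Run:
```python
from h import *
h=.0096
plan([(*bp(.002,-.135,h+.03),0,10),(*bp(.002,-.135,h+.001),0,10)])
```

```text
t 20.4 tcp [ 0.6318 -0.1773  0.159 ] grip 41.9 F 30.0
shift [-0.72 -0.14  7.71] | 7.7  turn [ 0.07 -0.04  0.03]
shift [-0.   0.   2.9] | 2.9  turn [0. 0. 0.]
```

Emit:
{"method": "drive_tool", "body": {
  "moves": [
    [[-0.25,-0.05,2.6,0,0,0],[-0.25,-0.05,2.6,0,0,0],[-0.2,-0.05,2.5,0,0,0],[0,0,1,0,0,0],[0,0,0.8,0,0,0],[0,0,0.6,0,0,0],[0,0,0.3,0,0,0],[0,0,0.2,0,0,0],[0,0,0,0,0,0],[0,0,0,0,0,0]]
  ]
}}

```text
clock: 21.4
tcp_pos: [0.645, -0.1762, 0.0557]
orientation: [0.001, 0.996, 0.0, 0.09]
ft_force: [0.3, 0.3, -3.2]
grip_width: 0.481
finger_force: 30.0
```

Run:
```python
from h import *
plan([(*bp(.002,-.135,.0096),0,10)]); print(monitor.state()['ft_force'])
```

```text
t 21.4 tcp [ 0.645  -0.1762  0.0557] grip 41.9 F 30.0
shift [-0.22 -0.02  0.31] | 0.4  turn [ 0.15 -0.29  0.02]
[ 0.34575059  0.25286172 -3.2247757 ]
```

Emit:
{"method": "drive_tool", "body": {
  "moves": [
    [[-0.1,0,0.15,0,0,0],[-0.1,0,0.1,0,0,0],[0,0,0.1,0,0,0],[0,0,0,0,0,0]]
  ]
}}

```text
clock: 21.8
tcp_pos: [0.643, -0.1761, 0.0522]
orientation: [0.001, 0.996, 0.0, 0.089]
ft_force: [-3.8, 0.3, 4.0]
grip_width: 0.478
finger_force: 30.0
```

Emit:
{"method": "drive_tool", "body": {
  "moves": [
    [[0,0,0,0,0,0],[0,0,0,0,0,0],[0,0,0,0,0,0],[0,0,0,0,0,0],[0,0,-0.5,0,0,0],[0,0,-1.5,0,0,0],[0,0,-3,0,0,0],[0,0,-4,0,0,0],[0,0,-4,0,0,0],[0,0,-3,0,0,0],[0,0,0,0,0,0]]
  ],
  "fingers": 0.3
}}

```text
clock: 22.9
tcp_pos: [0.6172, -0.1771, 0.2156]
orientation: [0.004, 0.996, 0.0, 0.094]
ft_force: [0.3, -0.0, 0.7]
grip_width: 0.697
finger_force: 0.0
```

Run:
```python
from h import *
snap('top','t4')
plan([(.4748,-.161,.2,23.6,0),(.4748,-.161,.01,23.6,0)])
snap('scene','s4')
```

```text
t 22.95 tcp [ 0.6161 -0.1765  0.2128] grip 60.9 F 0.0
shift [-14.12  -1.55  -1.35] | 14.3  turn [  2.5  -10.38 -23.52]
shift [ 0.  0. 19.] | 19.0  turn [0. 0. 0.]
```

View pics/s4.png

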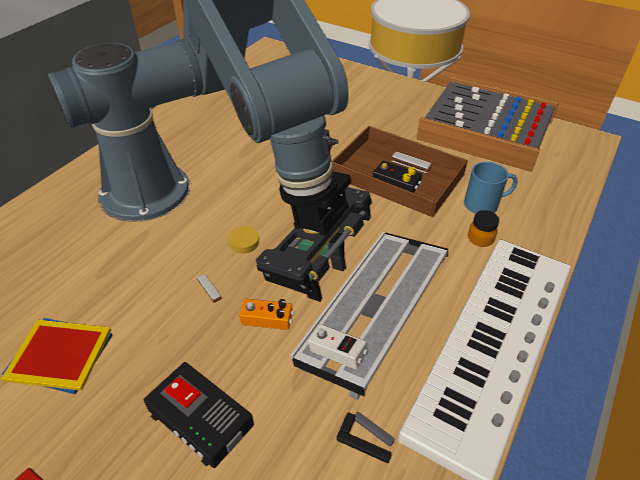

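White sits square at the right end of the board (scene 338,345), and orange is where it was (267,313).

Emit:
{"method": "drive_tool", "body": {
  "moves": [
    [[-3.5,-0.4,-0.34,0,0,0],[-3.5,-0.4,-0.34,0,0,0],[-3.5,-0.4,-0.34,0,0,0],[-3.6,-0.35,-0.33,0,0,0],[0,0,0,0.83,-3.46,-7.84],[0,0,0,0.83,-3.46,-7.84],[0,0,0,0.83,-3.46,-7.84],[0,0,0,0,0,0],[0,0,4,0,0,0],[0,0,4,0,0,0],[0,0,3,0,0,0],[0,0,0,0,0,0],[0,0,0,0,0,0]]
  ],
  "fingers": 0.2
}}

```text
clock: 24.3
tcp_pos: [0.4723, -0.1595, 0.0865]
orientation: [-0.003, 0.979, 0.203, -0.003]
ft_force: [0.7, -1.3, 0.2]
grip_width: 0.801
finger_force: 0.0
```

Run:
```python
from h import *
plan([(.4748,-.161,.0085,23.6,0)])
snap('wrist','w5')
```

```text
t 24.3 tcp [ 0.4723 -0.1595  0.0865] grip 69.7 F 0.0
shift [0.21 0.3  7.79] | 7.8  turn [-0.42  0.29 -0.13]
```

View pics/w5.png

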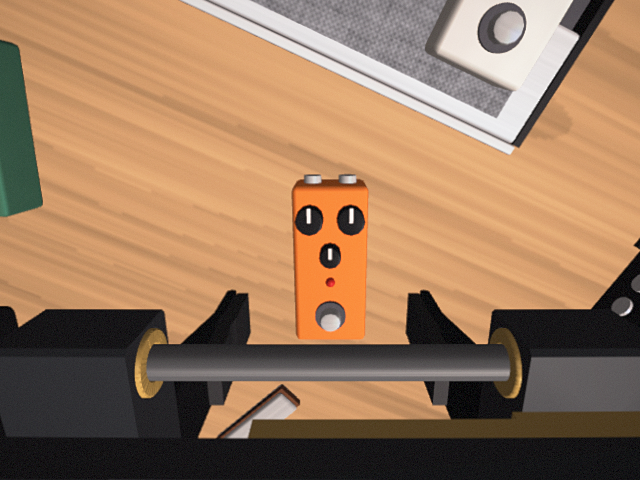

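Orange is upright at (330,260) in the wrist view, aligned between the fingers.

Emit:
{"method": "drive_tool", "body": {
  "moves": [
    [[0.2,0.15,2.8,0,0,0],[0,0,2.2,0,0,0],[0,0,1.5,0,0,0],[0,0,0.9,0,0,0],[0,0,0.4,0,0,0],[0,0,0,0,0,0],[0,0,0,0,0,0]]
  ]
}}

```text
clock: 25.05
tcp_pos: [0.4757, -0.1605, 0.0098]
orientation: [-0.002, 0.979, 0.204, -0.002]
ft_force: [0.3, -0.0, 0.1]
grip_width: 0.8
finger_force: 0.0
```

Emit:
{"method": "drive_tool", "body": {
  "moves": [
    [[0,0,0,0,0,0],[0,0,0,0,0,0],[0,0,0,0,0,0],[0,0,0,0,0,0],[0,0,0,0,0,0],[0,0,0,0,0,0]]
  ],
  "fingers": 1
}}

```text
clock: 25.65
tcp_pos: [0.4749, -0.16, 0.009]
orientation: [-0.002, 0.979, 0.204, -0.003]
ft_force: [0.1, 0.4, 2.4]
grip_width: 0.475
finger_force: 30.0
```

Run:
```python
from h import *
h=monitor.state()['tcp_pos'][2]
a=bp(0,-.045,h+.06); b=bp(0,-.045,h+.001)
plan([(.4748,-.161,.16,23.6,0),(a[0],a[1],.16,0,10),(*a,0,10),(*b,0,10)])
```

```text
t 25.65 tcp [ 0.4749 -0.16    0.009 ] grip 41.4 F 30.0
shift [ -0.11   0.   -15.1 ] | 15.1  turn [-0.33  0.24 -0.03]
shift [17.32 -0.62  0.  ] | 17.3  turn [-2.06  9.86 23.54]
shift [-0.86  0.    4.88] | 5.0  turn [0. 0. 0.]
shift [-0.   0.   5.9] | 5.9  turn [0. 0. 0.]
```

Emit:
{"method": "drive_tool", "body": {
  "moves": [
    [[0,0,-2,0,0,0],[0,0,-4,0,0,0],[0,0,-4,0,0,0],[0,0,-4,0,0,0],[0,0,-1.1,0,0,0],[3.4,-0.12,0,0,0,0],[3.4,-0.12,0,0,0,0],[3.5,-0.12,0,0,0,0],[3.5,-0.13,0,0,0,0],[3.5,-0.13,0,0,0,0],[0,0,0,-0.6,2.5,5.9],[0,0,0,-0.6,2.5,5.9],[0,0,0,-0.6,2.5,5.9],[0,0,0,-0.6,2.5,5.9],[0,0,0,0,0,0],[0,0,0,0,0,0]]
  ]
}}

```text
clock: 27.25
tcp_pos: [0.6312, -0.0857, 0.1579]
orientation: [0.001, 0.996, 0.0, 0.084]
ft_force: [0.8, -0.9, -2.3]
grip_width: 0.48
finger_force: 30.0
```

Run:
```python
from h import *
h=.009
plan([(*bp(.002,-.045,h+.01),0,10)])
```

```text
t 27.25 tcp [ 0.6312 -0.0857  0.1579] grip 41.8 F 30.0
shift [-0.59  0.02  9.68] | 9.7  turn [0.08 0.31 0.01]
```

Emit:
{"method": "drive_tool", "body": {
  "moves": [
    [[-0.3,0,3,0,0.3,0],[-0.3,0,3,0,0,0],[0,0,2,0,0,0],[0,0,1.2,0,0,0],[0,0,0.5,0,0,0],[0,0,0.3,0,0,0],[0,0,0.3,0,0,0],[0,0,0.2,0,0,0],[0,0,0,0,0,0],[0,0,0,0,0,0]]
  ]
}}

```text
clock: 28.25
tcp_pos: [0.6447, -0.0861, 0.0554]
orientation: [0.001, 0.996, -0.001, 0.089]
ft_force: [0.5, 0.1, -2.9]
grip_width: 0.481
finger_force: 30.0
```

Run:
```python
from h import *
plan([(*bp(.002,-.045,.009),0,10)])
```

```text
t 28.25 tcp [ 0.6447 -0.0861  0.0554] grip 41.8 F 30.0
shift [-0.2  -0.01  0.34] | 0.4  turn [ 0.14 -0.22 -0.09]
```

Emit:
{"method": "drive_tool", "body": {
  "moves": [
    [[0,0,0.15,0,0,0],[0,0,0.1,0,0,0],[0,0,0.12,0,0,0],[0,0,0,0,0,0]]
  ]
}}

```text
clock: 28.65
tcp_pos: [0.6453, -0.0861, 0.0521]
orientation: [0.001, 0.996, -0.001, 0.089]
ft_force: [-1.0, 0.4, 3.9]
grip_width: 0.48
finger_force: 30.0
```

Emit:
{"method": "drive_tool", "body": {
  "moves": [
    [[0,0,0,0,0,0],[0,0,0,0,0,0],[0,0,0,0,0,0],[0,0,0,0,0,0],[0,0,-0.5,0,0,0],[0,0,-1.5,0,0,0],[0,0,-3,0,0,0],[0,0,-4,0,0,0],[0,0,-4,0,0,0],[0,0,-3,0,0,0],[0,0,0,0,0,0]]
  ],
  "fingers": 0.3
}}

```text
clock: 29.75
tcp_pos: [0.6194, -0.0866, 0.2154]
orientation: [0.003, 0.996, -0.001, 0.094]
ft_force: [0.7, 0.0, -0.2]
grip_width: 0.7
finger_force: 0.0
```

Run:
```python
from h import *
s=snap('top'); M,H=masks(s)
for k in ('blue','green'): print(k,rect(s,M[k],.016))
plan([(.465,.0515,.11,19.0,0),(.465,.0515,.0085,19.,0)])
```

```text
blue [457.9 161.4  88.4  38.    5.1]
green [454.8  48.5  64.7  39.2  21.7]
t 29.8 tcp [ 0.6181 -0.0862  0.2126] grip 60.9 F 0.0
shift [-16.95 -13.78   7.22] | 23.0  turn [  2.   -10.41 -19.05]
shift [ 0.    0.   10.15] | 10.2  turn [0. 0. 0.]
```

Emit:
{"method": "drive_tool", "body": {
  "moves": [
    [[-2.4,-1.97,1.03,0,0,0],[-2.4,-1.97,1.03,0,0,0],[-2.4,-1.97,1.03,0,0,0],[-2.4,-1.97,1.03,0,0,0],[-2.4,-1.97,1.03,0,0,0],[-2.4,-1.97,1.03,0,0,0],[-2.55,-1.96,1.04,0,0,0],[0,0,0,0.67,-3.47,-6.35],[0,0,0,0.67,-3.47,-6.35],[0,0,0,0.67,-3.47,-6.35],[0,0,0,0,0,0],[0,0,0,0,0,0]]
  ],
  "fingers": 0.2
}}

```text
clock: 31.0
tcp_pos: [0.4624, 0.0524, 0.1067]
orientation: [-0.002, 0.986, 0.164, -0.003]
ft_force: [-0.4, 0.6, 0.1]
grip_width: 0.801
finger_force: 0.0
```

Run:
```python
from h import *
plan([(.465,.0515,.0085,19.0,0)])
snap('wrist','w6')
```

```text
t 31.0 tcp [0.4624 0.0524 0.1067] grip 69.6 F 0.0
shift [0.28 0.22 9.82] | 9.8  turn [-0.3   0.35 -0.12]
```

View pics/w6.png

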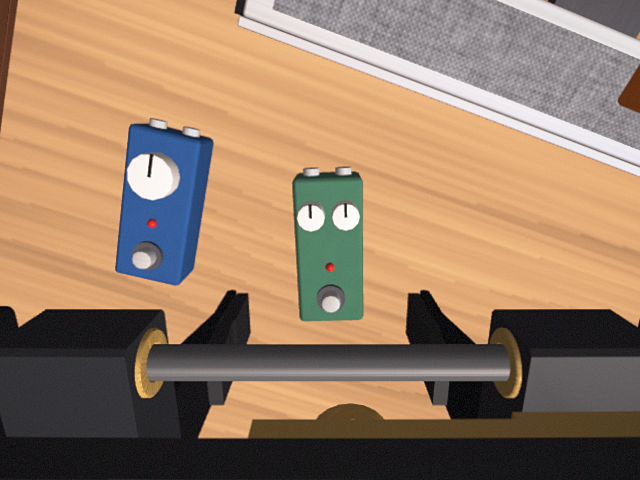

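Green is upright at (329,250) between the fingers, with blue well clear at (165,205).

Emit:
{"method": "drive_tool", "body": {
  "moves": [
    [[0.2,0.1,3.5,0,0,0],[0,0,3,0,0,0],[0,0,1.8,0,0,0],[0,0,1,0,0,0],[0,0,0.5,0,0,0],[0,0,0,0,0,0],[0,0,0,0,0,0]]
  ]
}}

```text
clock: 31.75
tcp_pos: [0.4651, 0.0521, 0.01]
orientation: [-0.002, 0.986, 0.165, -0.002]
ft_force: [-0.6, -0.4, -1.0]
grip_width: 0.8
finger_force: 0.0
```

Emit:
{"method": "drive_tool", "body": {
  "moves": [
    [[0,0,0,0,0,0],[0,0,0,0,0,0],[0,0,0,0,0,0],[0,0,0,0,0,0],[0,0,0,0,0,0],[0,0,0,0,0,0]]
  ],
  "fingers": 1
}}

```text
clock: 32.35
tcp_pos: [0.4648, 0.0523, 0.0096]
orientation: [-0.002, 0.986, 0.165, -0.003]
ft_force: [-0.7, 0.3, 3.2]
grip_width: 0.481
finger_force: 29.8
```

Run:
```python
from h import *
h=monitor.state()['tcp_pos'][2]
a=bp(0,.045,h+.06)
plan([(.465,.0515,.16,19,0),(a[0],a[1],.16,0,10)])
```

```text
t 32.35 tcp [0.4648 0.0523 0.0096] grip 41.8 F 29.8
shift [-8.000e-02  1.000e-02 -1.504e+01] | 15.0  turn [-0.26  0.29  0.01]
shift [14.14  9.89  0.  ] | 17.3  turn [-1.66  9.91 18.95]
```

Emit:
{"method": "drive_tool", "body": {
  "moves": [
    [[0,0,-2,0,0,0],[0,0,-4,0,0,0],[0,0,-4,0,0,0],[0,0,-4,0,0,0],[0,0,-1.1,0,0,0],[2.83,1.98,0,0,0,0],[2.83,1.98,0,0,0,0],[2.83,1.98,0,0,0,0],[2.83,1.98,0,0,0,0],[2.83,1.98,0,0,0,0],[0,0,0,-0.5,2.5,4.74],[0,0,0,-0.5,2.5,4.74],[0,0,0,-0.5,2.5,4.74],[0,0,0,-0.5,2.5,4.74],[0,0,0,0,0,0],[0,0,0,0,0,0]]
  ]
}}

```text
clock: 33.95
tcp_pos: [0.6308, 0.0044, 0.1578]
orientation: [0.001, 0.997, 0.001, 0.084]
ft_force: [-0.2, 0.5, -2.5]
grip_width: 0.486
finger_force: 29.8
```

Run:
```python
from h import *
plan([(*bp(.002,.045,.0096+.01),0,10)])
```

```text
t 33.95 tcp [0.6308 0.0044 0.1578] grip 42.3 F 29.8
shift [-0.53  0.01  9.61] | 9.6  turn [0.14 0.42 0.09]
```

Emit:
{"method": "drive_tool", "body": {
  "moves": [
    [[-0.3,0,3,0,0.3,0],[-0.3,0,3,0,0,0],[0,0,2,0,0,0],[0,0,1.2,0,0,0],[0,0,0.5,0,0,0],[0,0,0.3,0,0,0],[0,0,0.3,0,0,0],[0,0,0.2,0,0,0],[0,0,0,0,0,0],[0,0,0,0,0,0]]
  ]
}}

```text
clock: 34.95
tcp_pos: [0.6442, 0.004, 0.0553]
orientation: [0.002, 0.996, -0.0, 0.088]
ft_force: [0.8, -0.8, -2.4]
grip_width: 0.48
finger_force: 29.8
```

Run:
```python
from h import *
plan([(*bp(.002,.045,.0096),0,10)])
```

```text
t 34.95 tcp [0.6442 0.004  0.0553] grip 41.8 F 29.8
shift [-0.14 -0.    0.28] | 0.3  turn [ 0.18 -0.12  0.01]
```

Emit:
{"method": "drive_tool", "body": {
  "moves": [
    [[0,0,0.15,0,0,0],[0,0,0.1,0,0,0],[0,0,0.07,0,0,0],[0,0,0,0,0,0]]
  ]
}}

```text
clock: 35.35
tcp_pos: [0.6447, 0.0039, 0.0526]
orientation: [0.002, 0.996, -0.0, 0.088]
ft_force: [-1.9, 0.5, 3.4]
grip_width: 0.48
finger_force: 29.8
```

Emit:
{"method": "drive_tool", "body": {
  "moves": [
    [[0,0,0,0,0,0],[0,0,0,0,0,0],[0,0,0,0,0,0],[0,0,0,0,0,0],[0,0,-0.5,0,0,0],[0,0,-1.5,0,0,0],[0,0,-3,0,0,0],[0,0,-4,0,0,0],[0,0,-4,0,0,0],[0,0,-3,0,0,0],[0,0,0,0,0,0]]
  ],
  "fingers": 0.3
}}

```text
clock: 36.45
tcp_pos: [0.6191, 0.0041, 0.2157]
orientation: [0.003, 0.996, 0.0, 0.093]
ft_force: [-0.4, -0.1, -0.4]
grip_width: 0.698
finger_force: 0.0
```

Run:
```python
from h import *
s=snap('top'); M,H=masks(s)
r=rect(s,M['blue'],.016); print(r)
x,y,w=r[0]/1000,r[1]/1000,r[4]
plan([(x,y,.11,w,0),(x,y,.0085,w,0)])
```

```text
[442.4 160.4  59.2  37.1   5.2]
t 36.5 tcp [0.6178 0.0043 0.213 ] grip 61.1 F 0.0
shift [-19.12 -15.65   6.88] | 25.6  turn [  0.72 -10.44  -5.19]
shift [ 0.    0.   10.15] | 10.2  turn [0. 0. 0.]
```

Emit:
{"method": "drive_tool", "body": {
  "moves": [
    [[-2.5,-2.25,0.95,0,0,0],[-2.5,-2.25,0.95,0,0,0],[-2.5,-2.25,0.95,0,0,0],[-2.5,-2.25,0.95,0,0,0],[-2.5,-2.25,0.95,0,0,0],[-2.5,-2.25,0.95,0,0,0],[-2.55,-2.25,0.95,0,0,0],[0,0,0,0.36,-5.2,-2.6],[0,0,0,0.36,-5.2,-2.6],[0,0,0,0,0,0],[0,0,0,0,0,0]]
  ],
  "fingers": 0.2
}}

```text
clock: 37.6
tcp_pos: [0.455, 0.1615, 0.1118]
orientation: [-0.001, 0.999, 0.045, -0.003]
ft_force: [-0.4, 0.2, -0.1]
grip_width: 0.801
finger_force: 0.0
```

Run:
```python
from h import *
plan([(.458,.1614,.0085,5.1,0)])
snap('wrist','w7')
```

```text
t 37.6 tcp [0.455  0.1615 0.1118] grip 69.7 F 0.0
shift [ 0.36  0.06 10.33] | 10.3  turn [-0.09  0.36  0.03]
```

View pics/w7.png

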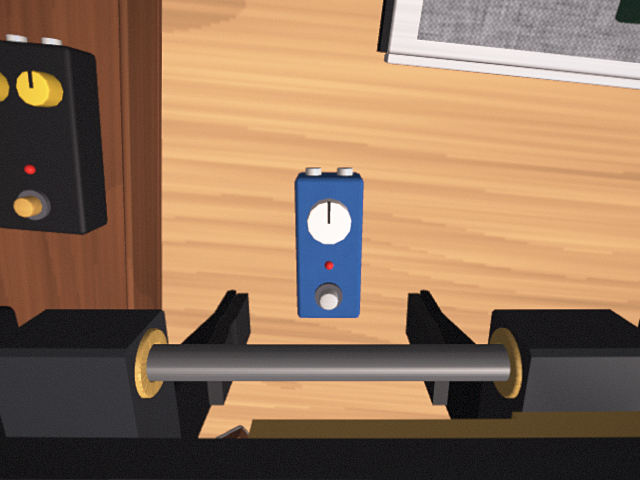

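Blue is upright at (329,245) between the fingers, and the tray wall is clear.

Emit:
{"method": "drive_tool", "body": {
  "moves": [
    [[0.3,0.05,3.8,0,0,0],[0,0,3.2,0,0,0],[0,0,1.8,0,0,0],[0,0,1,0,0,0],[0,0,0.5,0,0,0],[0,0,0,0,0,0],[0,0,0,0,0,0]]
  ]
}}

```text
clock: 38.35
tcp_pos: [0.4583, 0.1617, 0.0102]
orientation: [-0.001, 0.999, 0.045, -0.002]
ft_force: [0.3, -1.0, 0.9]
grip_width: 0.801
finger_force: 0.0
```

Emit:
{"method": "drive_tool", "body": {
  "moves": [
    [[0,0,0,0,0,0],[0,0,0,0,0,0],[0,0,0,0,0,0],[0,0,0,0,0,0],[0,0,0,0,0,0],[0,0,0,0,0,0]]
  ],
  "fingers": 1
}}

```text
clock: 38.95
tcp_pos: [0.458, 0.1617, 0.0097]
orientation: [-0.001, 0.999, 0.045, -0.003]
ft_force: [0.1, 0.5, 2.8]
grip_width: 0.48
finger_force: 30.0
```

Run:
```python
from h import *
h=monitor.state()['tcp_pos'][2]
a=bp(0,.135,h+.06)
plan([(.458,.1614,.16,5.1,0),(a[0],a[1],.16,0,10)])
```

```text
t 38.95 tcp [0.458  0.1617 0.0097] grip 41.7 F 30.0
shift [ -0.09  -0.   -15.03] | 15.0  turn [-0.11  0.32  0.11]
shift [16.62  8.25  0.  ] | 18.6  turn [-0.45  9.99  5.09]
```

Emit:
{"method": "drive_tool", "body": {
  "moves": [
    [[0,0,-2,0,0,0],[0,0,-4,0,0,0],[0,0,-4,0,0,0],[0,0,-4,0,0,0],[0,0,-1.1,0,0,0],[3.32,1.65,0,0,0,0],[3.32,1.65,0,0,0,0],[3.32,1.65,0,0,0,0],[3.32,1.65,0,0,0,0],[3.32,1.65,0,0,0,0],[0,0,0,-0.18,3.45,1.73],[0,0,0,-0.18,3.45,1.73],[0,0,0,-0.18,3.45,1.73],[0,0,0,0,0,0],[0,0,0,0,0,0]]
  ]
}}

```text
clock: 40.45
tcp_pos: [0.6307, 0.0944, 0.158]
orientation: [-0.0, 0.996, 0.0, 0.086]
ft_force: [0.4, 1.1, -2.9]
grip_width: 0.477
finger_force: 30.0
```

Run:
```python
from h import *
plan([(*bp(.002,.135,.0097+.01),0,10)])
```

```text
t 40.45 tcp [0.6307 0.0944 0.158 ] grip 41.5 F 30.0
shift [-0.56  0.04  9.62] | 9.6  turn [-0.01  0.19  0.03]
```

Emit:
{"method": "drive_tool", "body": {
  "moves": [
    [[-0.3,0,3,0,0.2,0],[-0.3,0,3,0,0,0],[0,0,2,0,0,0],[0,0,1.2,0,0,0],[0,0,0.5,0,0,0],[0,0,0.3,0,0,0],[0,0,0.3,0,0,0],[0,0,0.2,0,0,0],[0,0,0,0,0,0],[0,0,0,0,0,0]]
  ]
}}

```text
clock: 41.45
tcp_pos: [0.6445, 0.0944, 0.0555]
orientation: [-0.0, 0.996, -0.0, 0.089]
ft_force: [-0.4, 0.4, -1.8]
grip_width: 0.48
finger_force: 30.0
```

Run:
```python
from h import *
plan([(*bp(.002,.135,.0097),0,10)])
```

```text
t 41.45 tcp [0.6445 0.0944 0.0555] grip 41.8 F 30.0
shift [-0.17  0.04  0.28] | 0.3  turn [-0.   -0.26 -0.  ]
```

Emit:
{"method": "drive_tool", "body": {
  "moves": [
    [[0,0,0.15,0,0,0],[0,0,0.1,0,0,0],[0,0,0.07,0,0,0],[0,0,0,0,0,0]]
  ]
}}

```text
clock: 41.85
tcp_pos: [0.645, 0.0944, 0.0527]
orientation: [-0.0, 0.996, -0.0, 0.089]
ft_force: [-1.3, -0.2, 4.4]
grip_width: 0.482
finger_force: 30.0
```

Emit:
{"method": "drive_tool", "body": {
  "moves": [
    [[0,0,0,0,0,0],[0,0,0,0,0,0],[0,0,0,0,0,0],[0,0,0,0,0,0],[0,0,-0.5,0,0,0],[0,0,-1.5,0,0,0],[0,0,-3,0,0,0],[0,0,-4,0,0,0],[0,0,-4,0,0,0],[0,0,-3,0,0,0],[0,0,0,0,0,0]]
  ],
  "fingers": 0.3
}}

```text
clock: 42.95
tcp_pos: [0.619, 0.0945, 0.216]
orientation: [0.0, 0.995, 0.0, 0.095]
ft_force: [0.4, 0.5, 0.3]
grip_width: 0.695
finger_force: 0.0
```

Run:
```python
from h import *
plan([(.42,-.34,.25,0,0)])
```

```text
t 42.95 tcp [0.619  0.0945 0.216 ] grip 60.5 F 0.0
shift [-18.91  43.45  -7.09] | 47.9  turn [ 1.000e-02 -1.088e+01  1.000e-02]
```

Emit:
{"method": "drive_tool", "body": {
  "moves": [
    [[-1.35,3.1,-0.5,0,0,0],[-1.35,3.1,-0.5,0,0,0],[-1.35,3.1,-0.5,0,0,0],[-1.35,3.1,-0.5,0,0,0],[-1.35,3.1,-0.5,0,0,0],[-1.35,3.1,-0.5,0,0,0],[-1.35,3.1,-0.5,0,0,0],[-1.35,3.1,-0.5,0,0,0],[-1.35,3.1,-0.5,0,0,0],[-1.35,3.1,-0.5,0,0,0],[-1.35,3.1,-0.5,0,0,0],[-1.35,3.1,-0.5,0,0,0],[-1.35,3.1,-0.5,0,0,0],[-1.35,3.1,-0.5,0,0,0],[0,0,0,0,-5.4,0],[0,0,0,0,-5.4,0],[0,0,0,0,0,0],[0,0,0,0,0,0]]
  ],
  "fingers": 1
}}

```text
clock: 44.75
tcp_pos: [0.418, -0.3388, 0.2441]
orientation: [-0.001, 1.0, 0.001, -0.005]
ft_force: [-0.2, -0.2, 0.3]
grip_width: 0.006
finger_force: 0.0
```

Run:
```python
from h import *
t=snap('top'); w=snap('wrist')
im=np.zeros((480,800,3),'uint8'); im[:400,:533]=cv2.resize(w['img'],(533,400)); 
c=t['img'][120:300,230:497]; im[:180,533:]=c
sc=snap('scene')['img'][210:430,230:497]; im[190:410,533:]=sc
cv2.imwrite('pics/m8.png',im[...,::-1])
H=cv2.cvtColor(w['img'],cv2.COLOR_RGB2HSV).astype(int)
red=((H[...,0]<8)|(H[...,0]>172))&(H[...,1]>150)&(H[...,2]>90)
n,l,st,ce=cv2.connectedComponentsWithStats(red.astype('uint8')); k=1+st[1:,4].argmax(); x,y,ww,hh,_=st[k]; print(st[k])
print('rocker',rect(w,red,.05))
roi=np.zeros(red.shape,bool); roi[y:y+hh,x:x+ww]=1
n,l,st,ce=cv2.connectedComponentsWithStats((roi&(H[...,1]<90)&(H[...,2]>150)).astype('uint8'))
for i in range(1,n):
    if st[i,4]>15: print(st[i],onz(w,[ce[i]],.057))
plan([])
```

```text
[ 579  122   61  163 6599]
rocker [ 425.5 -610.3  145.9   59.4   -2.9]
t 44.9 tcp [ 0.4173 -0.3388  0.2444] grip 0.4 F 0.0
```

View pics/m8.png

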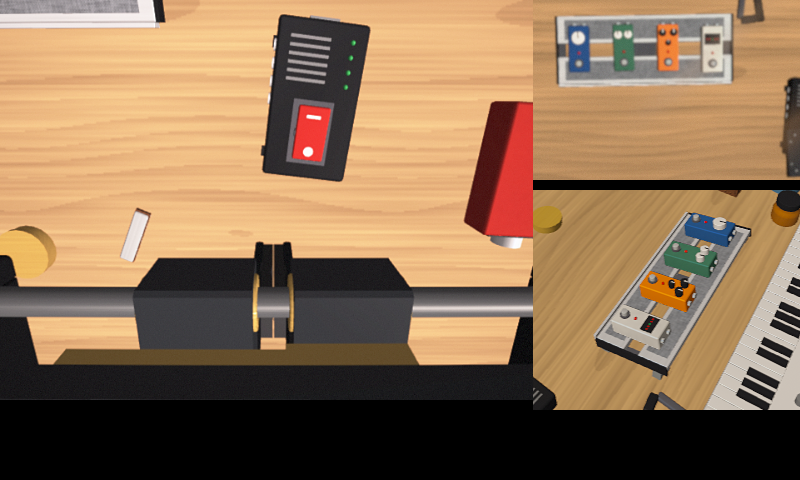

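All four pedals sit square on the board in the right order. In the wrist view the rocker's white bar is at about (377,142) full-resolution pixels, at the far end of the rocker.

Run:
```python
from h import *
w=snap('wrist')
k=1.2008
P=onz(w,np.array([(314,118),(308,152),(299,105),(331,108),(322,163),(291,159)])*k,.057); print(P.round(4))
P=onz(w,np.array([(314,118)])*k,.059)[0]; print(P)
for y in (0,):
    plan([(P[0],P[1],.10,y,0),(P[0],P[1],.062,y,0),(P[0],P[1],.051,y,0)])
```

```text
[[ 0.4823 -0.38    0.057 ]
 [ 0.4482 -0.375   0.057 ]
 [ 0.4949 -0.3646  0.057 ]
 [ 0.492  -0.3966  0.057 ]
 [ 0.4367 -0.39    0.057 ]
 [ 0.4409 -0.3575  0.057 ]]
[ 0.48243227 -0.37972195  0.059     ]
t 44.95 tcp [ 0.4173 -0.339   0.2445] grip 0.6 F 0.0
shift [ 6.66  4.08 14.38] | 16.4  turn [-0.04  0.58 -0.01]
shift [0.  0.  3.8] | 3.8  turn [0. 0. 0.]
shift [0.  0.  1.1] | 1.1  turn [0. 0. 0.]
```

Emit:
{"method": "drive_tool", "body": {
  "moves": [
    [[1.1,0.68,2.4,0,0.1,0],[1.1,0.68,2.4,0,0.1,0],[1.1,0.68,2.4,0,0.1,0],[1.1,0.68,2.4,0,0.1,0],[1.1,0.68,2.4,0,0.1,0],[1.1,0.68,2.3,0,0.1,0],[0,0,1.5,0,0,0],[0,0,1,0,0,0],[0,0,0.5,0,0,0],[0,0,0,0,0,0],[0,0,0,0,0,0]]
  ]
}}

```text
clock: 46.05
tcp_pos: [0.4832, -0.3807, 0.0721]
orientation: [0.0, 1.0, -0.0, 0.001]
ft_force: [0.7, 0.4, 0.5]
grip_width: 0.005
finger_force: 0.0
```

Run:
```python
from h import *
plan([(.4824,-.380,.053,0,0)])
```

```text
t 46.05 tcp [ 0.4832 -0.3807  0.0721] grip 0.5 F 0.0
shift [-0.08 -0.07  1.91] | 1.9  turn [ 0.05 -0.06 -0.01]
```

Emit:
{"method": "drive_tool", "body": {
  "moves": [
    [[0,0,0.5,0,0,0],[0,0,0.4,0,0,0],[0,0,0.3,0,0,0],[0,0,0.2,0,0,0],[0,0,0.2,0,0,0],[0,0,0.2,0,0,0],[0,0,0.1,0,0,0],[0,0,0,0,0,0],[0,0,0,0,0,0]]
  ]
}}

```text
clock: 46.95
tcp_pos: [0.4843, -0.3808, 0.0538]
orientation: [0.001, 1.0, -0.0, 0.001]
ft_force: [2.2, 2.2, 8.2]
grip_width: 0.003
finger_force: 4.5
```

Emit:
{"method": "drive_tool", "body": {
  "moves": [
    [[0,0,0.1,0,0,0],[0,0,0,0,0,0],[0,0,0.1,0,0,0],[0,0,0,0,0,0],[0,0,0,0,0,0]]
  ]
}}

```text
clock: 47.45
tcp_pos: [0.4844, -0.3809, 0.0535]
orientation: [0.001, 1.0, -0.0, 0.001]
ft_force: [-1.3, 4.9, 18.2]
grip_width: 0.004
finger_force: 9.0
```

The rocker is on its stop: force rises to 18 N with almost no further travel. I'll back off and check everything.

Emit:
{"method": "drive_tool", "body": {
  "moves": [
    [[0,0,-0.5,0,0,0],[0,0,-2,0,0,0],[0,0,-4,0,0,0],[0,0,-4,0,0,0],[-2,0,-4,0,0,0],[-3,0,-3,0,0,0],[-3,0,0,0,0,0],[-2,0,0,0,0,0],[0,0,0,0,0,0],[0,0,0,0,0,0]]
  ]
}}

```text
clock: 48.45
tcp_pos: [0.383, -0.3806, 0.225]
orientation: [-0.0, 1.0, -0.001, 0.0]
ft_force: [0.7, -0.8, -0.9]
grip_width: 0.005
finger_force: 0.0
```

Run:
```python
from h import *
t=snap('top')['img']; s=snap('scene')['img']
im=np.zeros((600,800,3),'uint8'); im[:360,:480]=cv2.resize(t,(480,360))
im[360:600,:]=cv2.resize(s[200:320,160:560],(800,240)); im[:300,480:]=cv2.resize(s[350:470,140:268],(320,300)); 
cv2.imwrite('pics/m9.png',im[...,::-1]); plan([])
```

```text
t 48.55 tcp [ 0.3838 -0.3806  0.2249] grip 0.4 F 0.0
```

View pics/m9.png

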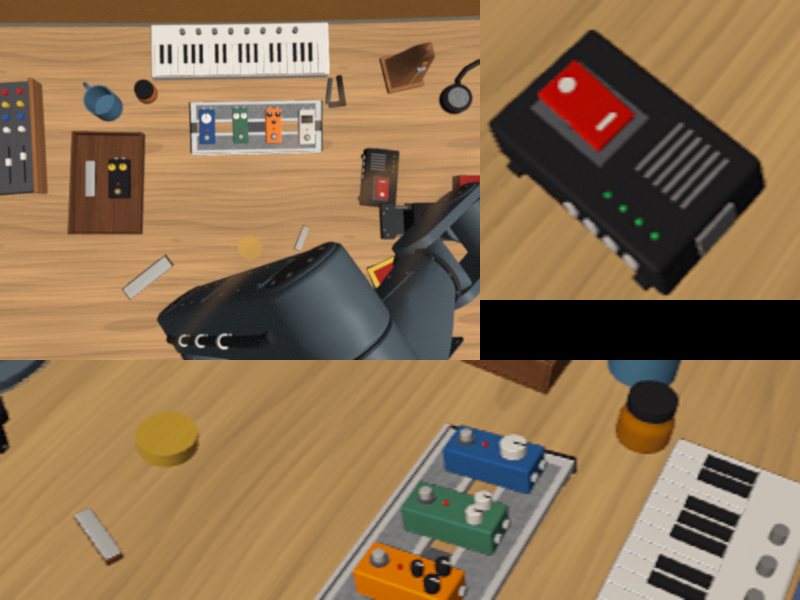

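The rocker is now tipped with its bar end down. All four pedals are square on the board at top-view crop columns 207, 240, 274 and 307, and the old pedal and harmonica are in the tray. Handing in.

```bash
python3 -c "
from cell import close_job
print(close_job())"
```

```text
the job is handed in; nothing more can be done
None
```

The job is handed in: the old pedal and harmonica are in the tray (there was no recorder), white, orange, green and blue stand on the board in order from right to left, and the power supply rocker is pressed fully on, all checked in the last pictures; the hand-in returned no verdict.

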